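Tumble a tube block into a dry-block warmer and switch it on

ROBOT

A 6-joint arm with a two-finger parallel gripper is mounted at the origin on the work surface. World frame = base frame: x ahead of the robot, y to its left, z up, the work surface at z = 0. Lengths are in m, angles in rad, forces in N, time in s.
With the tool pointing down it reaches from about 0.275 to 0.75 m from the base axis. Payload 10.2 kg.
Tool frame: the origin (TCP) lies where the fingers leave the gripper's body, on its centre line; the fingertips stand 64 mm ahead of it and the grasp point (between the pads) lies 45 mm ahead of it (arm.nose_length is the z of the fingertips in the tool frame, in m); z points along the fingers, y is the line along which they close (so a half turn about z gives the same grasp; the last joint's range is limited). The gripper opens to 88 mm and grips with 3 to 60 N. Pads are 18 mm wide; open, the fingers measure 123 mm over their backs; the gripper's body (75 mm by 187 mm) begins 45 mm behind the grasp point.
Start: joints at [-1.497, 0.313, 1.498, -0, 1.331, -0.223], TCP at [0.154, -0.502, 0.303] pointing down, gripper open.
Joint ranges: [-2.94, 2.94], [-0.97, 2.17], [0.19, 2.56], [-1.23, 4.37], [0.02, 3.11], [-2.88, 2.88]. Speed limits (rad/s): [2.39, 2.39, 3.01, 3.14, 3.14, 3.14].

INTERFACE

Orientations are given as a rotation vector (axis times angle).
In Python, from workcell import arm, vision, job gives the robot as it stands.
- The arm moves only by the tool apply_moves, never from a script. Its argument "moves" is a list that holds one entry, the list of rows, each a list of 6 numbers: the shift along the tool's x, y, z as a fraction of full scale, then the turn, a rotation vector about the tool's x, y, z as a fraction of full scale. In form: [[[dx, dy, dz, ax, ay, az], ...]]. A call has 1 to 20 rows; each row is the pose to reach, as a shift and turn from the pose commanded when the call began, along the tool's axes at that moment; what a row does not reach only later rows make up. Full scale, the value 1, is 0.1 m for a shift and pi/2 rad for a turn. A row lasts 1/12 s, in which the tool goes at most 41.7 mm and 7.16 degrees, less where a joint would pass 70% of its speed; a pose out of reach is approached as far as the arm can. A call with a number of a shift or a turn outside -1 to 1 is refused whole. A call with a gripper value outside its range is refused whole. "claw" is the gripper's target within -1 to 1 (shut at 1, half-way at 0, fully open at -1), set as the call begins (left out, the last holds). The fingers move at their own pace and stop on an object; "newtons" is the grip in N (left out, the last holds). Time passes only in rows, so rows that repeat a pose let the fingers close. It gives the time, the measured TCP pose, the force, the opening and the grip force at its end, in the units of the state.
- arm.get_state(): the state, without advancing time (a new reading comes with each control period).
- vision.get_image(name): name is "scene" or "top"; returns a dict with "frame" (420x560x3 uint8, red, green, blue), "depth" (420x560 float32, m along the optical axis (not along the pixel's ray), 0 where there is no reading), "K" (3x3 intrinsics, pixels), "D" ([k1, k2, p1, p2, k3] as OpenCV has them; the pictures are not rectified), "eye" and "rotation" of the camera in the world. Camera axes: x right, y up, looking along -z (the intrinsics and any distortion apply to the point x, -y, -z); pixel columns grow to the right and rows downward; lengths in m; the calibration is good to about 2 mm. A picture is of the moment at which its call begins.
- job.close_job(): hands the job in; it is judged then, once.
The state is a dict: "t": time; "qpos": joint angles; "qvel": joint speeds; "effort": joint torques, N m; "eef_pos": TCP position; "tool_rot": TCP orientation; "ft_force": force on the tool from outside, world axes, zero at the start; "ft_torque": the same for the moment, N m; "width": opening from 0.0 (shut) to 1.0 (fully open); "gripper_force": force on a finger pad.
Only numpy, scipy, OpenCV 4.12 (cv2) and the standard library are available. Lean on these libraries where they do the work, as an engineer would, in place of code of your own. Each camera call takes 0.05 s, during which the arm holds its last target. There are 200 camera calls.

TASK

Load the aluminium tube block into the dry-block warmer: tumble it forward under the hand guard and over the edge of the ledge so that it stands on the sunken plate with its wells facing up. Then move it along the plate until it stands flat, square and fully home against the end stop, and after that throw the warmer's switch lever fully over to on, away from the ledge side. Let go of everything and leave the other things on the bench where they are.

Things in the scene. Friction and masses are not known exactly. Their poses are not given: they have to be found in the camera images.
- step_edge (a point): Middle of the edge of the ledge on the fixed white warmer, 55 mm above the bench, on the ledge's top. Its x axis points level from the ledge out over the sunken plate, y left along the edge, z up. Flat ledge: x -150..0, y -100..100 mm. Sunken aluminium plate: x 0..105 mm, as wide, 45 mm below the ledge. Console with the switch: y -190..-100, x -130..120 mm, its top 10 mm below the ledge's.
- guard (a point): Middle of the single steel rail of the hand guard, 28 mm behind the edge (-x) and 120 mm above the ledge; axes as step_edge. The rail is 12 mm thick, along y, on 12 mm posts at y -93 and 93 mm. With it there the tool must lean 25 to 45 degrees, gripper body back from the plate, to push the block over the edge, and it limits the room over the plate's near part.
- end_stop (a point): Middle of the near face of the warmer's end stop, at the level of the plate (10 mm above the bench), 105 mm beyond the step edge; axes as step_edge. The stop is a fixed white bar along y, 200 mm wide, 22 mm higher than the plate; its near face looks to -x. The block is home when its side touches this face.
- block_center (a point): Centre of the loose aluminium tube block, 80 x 60 x 60 mm (its own x, y, z), about 0.6 kg. It starts lying on the ledge, x axis within 0.15 rad of the warmer's x, the end with wells (-x) away from the plate. Pushed to +x until its centre passes the edge, it tips by itself onto its plain +x end: then it stands 80 mm high, own x down, wells up, and can be gripped across y from above.
- block_wells (a point): Centre of the block's 60 x 60 mm end face with nine dark round wells (flat, nothing enters them), 40 mm from block_center; axes as the block.
- switch (a joint): Angle of the warmer's switch lever (rad): 0 leans towards the ledge (off), 1.0 leans fully away from it (on, to the warmer's +x). Light friction, stays where left. Black lever 70 mm long, pivoting about the warmer's y on a grey block on the console, 80 mm beyond (+x) and 155 mm to the right (-y) of step_edge; upright at 0.5.
- switch_tip (a point): Centre of the ball (26 mm across) at the tip of the switch lever, 70 mm from the pivot, which is 12 mm higher than the ledge; it moves with the lever. At 0.5 rad it is 82 mm above the ledge's level, at either end 73 mm.
- reagent: Bystander: reagent bottle, 60 mm diameter, 130 mm tall; origin at the centre of its underside.
- tipbox: Bystander: box of pipette tips, 87 x 122 x 75 mm; origin at the centre of its underside.
- rack: Bystander: tube rack with tubes, 60 x 110 mm, 90 mm tall; origin at the centre of its underside.
Not all that is in view belongs to the job. Of the things like the part that bears block_center, leave any that is turquoise or yellow; of the rest the larger one is meant.

How it is judged:
By the outcome, as a careful person would: the job done as asked, in the order asked, and still so for the second after the job is handed in, with the robot touching nothing.
It also fails if it takes over 61 s, if anything falls off the work surface, if the arm or the gripper's body presses on something with over 40 N, if the wrist force passes 120 N, or if a joint passes its speed limit or range.

## Working session

There is one attempt and no reset: what is moved stays moved. The work goes in short steps, Python scripts to look and compute and a tool call to move; the robot and the scene stay as the last step left them, time stands still between calls to the robot, and variables do not carry over. Pictures are saved under pics/ and viewed, at most 10 in all, crops included, and the job is handed in when it is done.

Besides the shell and the picture viewer there is one more tool, called after ">>>" as a command line: name --argument value ..., lists and objects as JSON in quotes. apply_moves: Moves the arm, as the interface text tells. Its arguments: {"type":"object","properties":{"moves":{"type":"array","items":{"type":"array","items":{"type":"array","items":{"type":"number"}}}},"claw":{"type":"number"},"newtons":{"type":"number"}},"required":["moves"]}

```bash
mkdir -p pics
cat > h.py <<'E'
import numpy as np, cv2
from scipy.spatial.transform import Rotation as R
from workcell import arm, vision, job
def cloud(im):
    d=im["depth"];h,w=d.shape
    u,v=np.meshgrid(np.arange(w),np.arange(h))
    p=cv2.undistortPoints(np.stack([u,v],-1).reshape(-1,1,2).astype(np.float64),np.array(im["K"]),np.array(im["D"])).reshape(h,w,2)
    c=np.stack([p[...,0]*d,-p[...,1]*d,-d],-1)
    Rm=np.array(im["rotation"]); Rm=Rm if Rm.shape==(3,3) else R.from_rotvec(Rm).as_matrix()
    P=c@Rm.T+np.array(im["eye"]); P[d==0]=np.nan
    return P
def save(im,n,crop=None,s=1):
    f=im["frame"][...,::-1]
    if crop: f=f[crop[1]:crop[3],crop[0]:crop[2]]
    cv2.imwrite(f"pics/{n}.png",cv2.resize(f,None,fx=s,fy=s,interpolation=cv2.INTER_CUBIC))
E
python3 - <<'E'
from h import *
import pickle
ims={n:vision.get_image(n) for n in("scene","top")}
pickle.dump(ims,open("i0.pkl","wb"))
for n in ims: save(ims[n],n,s=1.42); print(n,ims[n]["eye"],np.shape(ims[n]["rotation"]))
print(arm.get_state())
E
```

```text
scene [ 1.33305953 -0.32102124  0.79664195] (3,)
top [ 0.42587408 -0.00954997  1.15531256] (3,)
{'t': 0.1, 'qpos': array([-1.49737126e+00,  3.13338449e-01,  1.49834478e+00,  7.33048211e-06,
        1.33101854e+00, -2.23369341e-01]), 'qvel': array([-0.00068516, -0.00041999, -0.00204418, -0.00101138,  0.00016112,
       -0.00092678]), 'effort': array([ 3.80359634e-03, -4.02804780e+01, -2.52645832e+01,  6.96293078e-02,
        3.42047762e-02, -7.31899286e-05]), 'eef_pos': array([ 0.15353312, -0.50188909,  0.30225286]), 'tool_rot': array([-3.10597152e+00, -4.64328184e-01, -1.41596832e-04]), 'ft_force': array([-0.87487699,  0.44136419, -1.40289694]), 'ft_torque': array([-0.00164732,  0.03401396, -0.04209615]), 'gripper_force': 0.0, 'width': 0.9983883170897558}
```

View pics/scene.png

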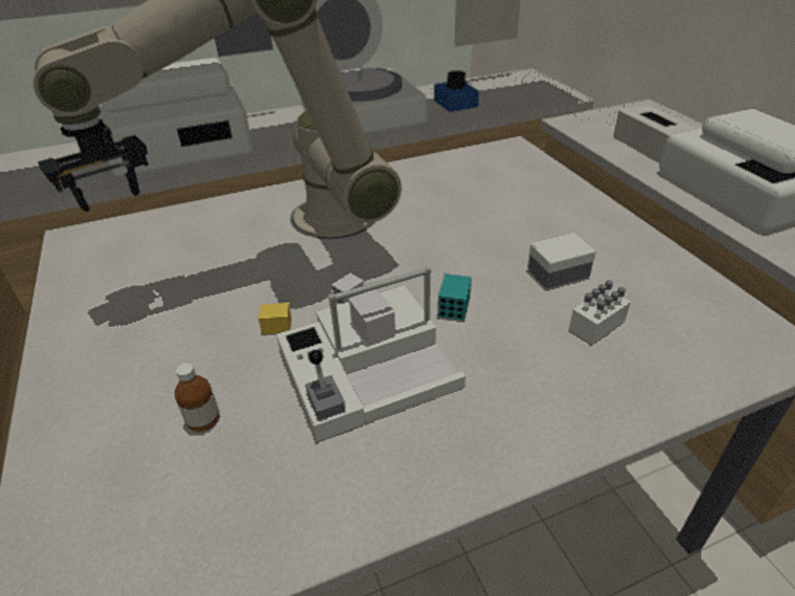

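View pics/top.png

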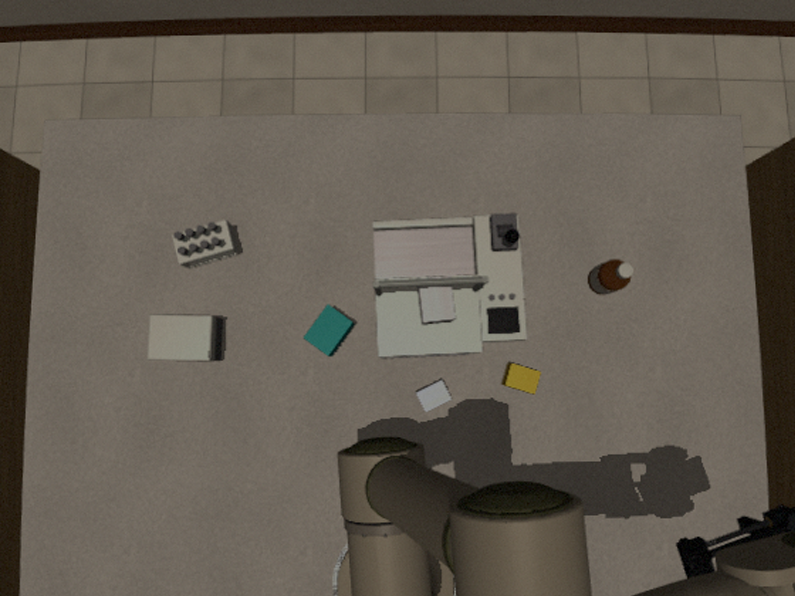

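Candidates in the top picture: ledge block (437,304), small grey block on the bench (434,395), turquoise (330,330) and yellow (522,377). By the description it is the grey one on the ledge, the larger of the two; I'll check in a crop and measure.

Run:
```python
from h import *
import pickle
ims=pickle.load(open("i0.pkl","rb"))
a=cv2.resize(ims["top"]["frame"][140:300,250:385],None,fx=3.5,fy=3.5,interpolation=cv2.INTER_CUBIC)
b=cv2.resize(ims["scene"]["frame"][180:315,190:340],None,fx=2.4,fy=2.4,interpolation=cv2.INTER_CUBIC)
c=np.zeros((560,840,3),np.uint8);c[:a.shape[0],:a.shape[1]]=a;c[:b.shape[0],a.shape[1]:a.shape[1]+b.shape[1]]=b[:,:840-a.shape[1]]
c=c[:,:800];cv2.imwrite("pics/crop.png",c[...,::-1])
P=cloud(ims["top"])
def reg(x0,y0,x1,y1,s=1.42): 
    m=np.zeros(P.shape[:2],bool);m[int(y0/s):int(y1/s),int(x0/s):int(x1/s)]=1;return m
W=reg(360,205,535,365); z=P[...,2]
print("bench z",np.nanmedian(z[reg(250,150,330,200)]))
def rect(m,n):
    q=P[m][:,:2]; r=cv2.minAreaRect((q*1000).astype(np.float32)); print(n,m.sum(),"z",np.median(z[m]),r, "mm box",np.round(cv2.boxPoints(r)).tolist())
rect(W&(abs(z-.055)<.005)&reg(370,284,482,362),"ledge")
rect(W&(abs(z-.045)<.006)&reg(486,205,535,350),"console")
rect(W&(abs(z-.032)<.008)&reg(360,210,476,232),"stop")
rect(W&(abs(z-.115)<.006),"block")
rect(W&(abs(z-.175)<.012)&reg(360,260,500,300),"rail")
rect(W&(abs(z-.010)<.006)&reg(378,232,470,275),"plate")
rect(reg(400,370,460,420)&(z>.03),"smallgrey")
rect(W&(z>.1)&reg(490,205,530,255),"ball")
```

```text
bench z 9.552261137768525e-05
ledge 2798 z 0.055429081199456554 ((509.1502380371094, -67.57820129394531), (132.26742553710938, 200.376953125), 2.1364176273345947) mm box [[439.0, 30.0], [447.0, -170.0], [579.0, -165.0], [572.0, 35.0]]
console 1780 z 0.04574857921070685 ((593.0763549804688, -215.27706909179688), (250.50440979003906, 79.14317321777344), 0.7676714658737183) mm box [[467.0, -177.0], [468.0, -257.0], [719.0, -253.0], [718.0, -174.0]]
stop 402 z 0.03173819961123958 ((704.7088623046875, -61.651824951171875), (200.15838623046875, 28.042667388916016), 89.4775161743164) mm box [[690.0, -162.0], [718.0, -162.0], [720.0, 38.0], [692.0, 39.0]]
block 614 z 0.1153478500698153 ((541.159912109375, -66.32682800292969), (80.18563079833984, 188.15406799316406), 5.931098461151123) mm box [[492.0, 23.0], [511.0, -164.0], [591.0, -156.0], [571.0, 31.0]]
rail 401 z 0.18054748652458752 ((564.8469848632812, -65.6378173828125), (12.45524787902832, 196.6340789794922), 2.1971993446350098) mm box [[555.0, 32.0], [562.0, -164.0], [575.0, -164.0], [567.0, 33.0]]
plate 1891 z 0.010425458584131686 ((648.727783203125, -59.74604797363281), (181.60354614257812, 86.1830825805664), 89.55253601074219) mm box [[605.0, -150.0], [691.0, -151.0], [693.0, 31.0], [606.0, 31.0]]
smallgrey 340 z 0.04307400870857403 ((363.9959411621094, -75.93817138671875), (43.113304138183594, 56.049766540527344), 26.0142879486084) mm box [[332.0, -60.0], [357.0, -111.0], [396.0, -92.0], [371.0, -41.0]]
ball 81 z 0.14133859909216295 ((653.90234375, -214.3659210205078), (23.544471740722656, 22.85803985595703), 44.203575134277344) mm box [[637.0, -214.0], [653.0, -231.0], [670.0, -214.0], [654.0, -198.0]]
```

View pics/crop.png

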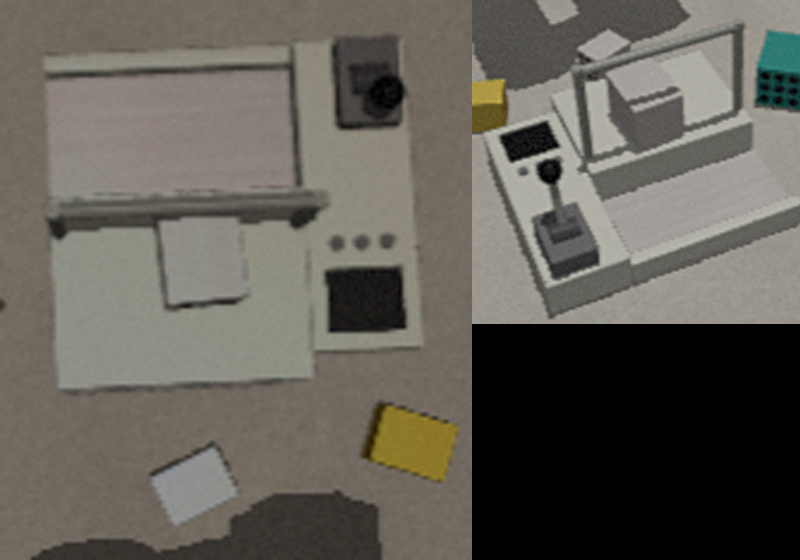

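The crop confirms it: the larger plain-grey block on the ledge (crop ~(200,260)) is the target, and the small grey one on the bench at (195,485) is a decoy. The warmer frame fits consistently: edge ≈ (0.593, -0.0645), yaw ≈ 2.15°, lever off.

```bash
cat >> h.py <<'E'
YAW=np.radians(2.15); E0=np.array([.593,-.0645,.055]); RW=R.from_euler('z',YAW)
def toW(p): return RW.apply(np.asarray(p)/1000.)+E0
def fromW(P): return RW.inv().apply((np.asarray(P)-E0).reshape(-1,3))*1000
def Rt(t,yaw=0): # x_tool fwd, y_tool to warmer -y, z down leaning fwd by t deg
    t=np.radians(t); M=np.array([[np.cos(t),0,np.sin(t)],[0,-1,0],[np.sin(t),0,-np.cos(t)]])
    return RW*R.from_euler('z',np.radians(yaw))*R.from_matrix(M)
def plan(tip,t,yaw=0,nose=.064,wps=()):
    s=arm.get_state(); p=s['eef_pos'];r=R.from_rotvec(s['tool_rot'])
    Rg=Rt(t,yaw)
    g=toW(tip)-Rg.apply([0,0,nose])
    print('t',round(s['t'],2),'tip now W',fromW(p+r.apply([0,0,nose]))[0].round(1),'z dir W',RW.inv().apply(r.apply([0,0,1])).round(3),'F',np.round(RW.inv().apply(s['ft_force']),1),'w',round(s['width'],3),'gf',s['gripper_force'])
    print('shift',(r.inv().apply(g-p)/.1).round(3),'turn',((r.inv()*Rg).as_rotvec()/(np.pi/2)).round(3))
E
python3 - <<'E'
from h import *
import pickle
ims=pickle.load(open("i0.pkl","rb"))
print(arm.nose_length)
for n in ims:
    P=cloud(ims[n]);Q=fromW(P.reshape(-1,3));
    m=(abs(Q[:,2]-60)<5)&(Q[:,0]>-140)&(Q[:,0]<(-36 if n=="top" else 20))&(abs(Q[:,1])<80)
    q=Q[m];r=cv2.minAreaRect(q[:,:2].astype(np.float32));print(n,m.sum(),r,cv2.boxPoints(r).round(1).tolist())
plan([-130,0,150],35)
E
```

```text
0.064
scene 457 ((-51.5208740234375, -13.95159912109375), (82.94747924804688, 60.529964447021484), 4.239453315734863) [[-95.0999984741211, 13.199999809265137], [-90.5999984741211, -47.20000076293945], [-7.900000095367432, -41.099998474121094], [-12.399999618530273, 19.299999237060547]]
top 490 ((-63.85832214355469, -13.969121932983398), (55.44648742675781, 61.22209930419922), 0.06740055978298187) [[-91.5999984741211, 16.600000381469727], [-91.5, -44.599998474121094], [-36.099998474121094, -44.5], [-36.20000076293945, 16.700000762939453]]
t 0.1 tip now W [-455.6 -420.5  183.3] z dir W [-0.     0.001 -1.   ] F [-0.9  0.5 -1.4] w 0.998 gf 0.0
shift [ 3.87  -3.324  0.453] turn [-0.051  0.387  0.16 ]
```

>>> apply_moves --moves '[[[1,-0.85,0,0,0,0],[1,-0.85,0,0,0,0],[1,-0.85,0,0,0,0],[1,-0.85,0,0,0,0],[1,-0.85,0,0,0,0]]]' --claw 0.2 --newtons 20

```text
t: 0.52
eef_pos: [0.2253, -0.3901, 0.3029]
tool_rot: [3.106, 0.469, 0.0]
ft_force: [-1.0, -0.5, 0.1]
width: 0.644
gripper_force: 0.0
```

>>> apply_moves --moves '[[[1,-0.85,0,0,0,0],[1,-0.85,0,0,0,0],[1,-0.85,0,0,0,0],[1,-0.85,0,0,0,0],[1,-0.85,0,0,0,0]]]'

```text
t: 0.93
eef_pos: [0.2957, -0.2807, 0.3028]
tool_rot: [3.106, 0.468, 0.0]
ft_force: [-0.6, -0.6, -0.3]
width: 0.4
gripper_force: 0.0
```

>>> apply_moves --moves '[[[1,-0.85,0,0,0,0],[1,-0.85,0,0,0,0],[1,-0.85,0,0,0,0],[1,-0.85,0,0,0,0],[1,-0.85,0,0,0,0]]]'

```text
t: 1.35
eef_pos: [0.3665, -0.1708, 0.3026]
tool_rot: [3.106, 0.468, -0.0]
ft_force: [1.3, -0.6, -0.5]
width: 0.404
gripper_force: 0.0
```

```bash
python3 -c "
from h import *
plan([-130,-15,130],35)"
```

```text
t 1.35 tip now W [-230.3  -97.7  183.6] z dir W [-0. -0. -1.] F [ 1.3 -0.6 -0.5] w 0.404 gf 0.0
shift [ 0.828 -0.634  0.652] turn [-0.051  0.387  0.161]
```

>>> apply_moves --moves '[[[0.25,-0.2,0.15,-0.01,0.08,0.035],[0.5,-0.4,0.3,-0.02,0.16,0.07],[0.83,-0.63,0.45,-0.035,0.24,0.1],[0.83,-0.63,0.65,-0.045,0.32,0.13],[0.83,-0.63,0.65,-0.051,0.387,0.161],[0.83,-0.63,0.65,-0.051,0.387,0.161],[0.83,-0.63,0.65,-0.051,0.387,0.161]]]'

```text
t: 1.93
eef_pos: [0.426, -0.0883, 0.2369]
tool_rot: [-2.987, -0.047, -0.942]
ft_force: [0.9, 0.7, 0.9]
width: 0.401
gripper_force: 0.0
```

```bash
python3 -c "
from h import *
plan([-125,-15,32],35)"
```

```text
t 1.93 tip now W [-131.1  -17.8  129.5] z dir W [ 0.574 -0.004 -0.819] F [0.9 0.7 0.9] w 0.401 gf 0.0
shift [-0.51  -0.026  0.834] turn [ 0.003 -0.    -0.003]
```

>>> apply_moves --moves '[[[-0.17,-0.01,0.28,0,0,0],[-0.34,-0.02,0.56,0,0,0],[-0.51,-0.025,0.83,0,0,0],[-0.51,-0.025,0.83,0,0,0],[-0.51,-0.025,0.83,0,0,0]]]'

```text
t: 2.35
eef_pos: [0.4325, -0.0849, 0.1388]
tool_rot: [-2.986, -0.051, -0.937]
ft_force: [0.7, 0.2, 0.4]
width: 0.4
gripper_force: 0.0
```

>>> apply_moves --moves '[[[0.08,0,0.06,0,0,0],[0.16,0,0.11,0,0,0],[0.21,0,0.145,0,0,0],[0.25,0,0.17,0,0,0],[0.29,0,0.2,0,0,0],[0.33,0,0.23,0,0,0],[0.37,0,0.26,0,0,0],[0.41,0,0.287,0,0,0],[0.45,0,0.315,0,0,0],[0.49,0,0.343,0,0,0],[0.49,0,0.343,0,0,0]]]'

```text
t: 3.27
eef_pos: [0.493, -0.0819, 0.1413]
tool_rot: [-2.986, -0.054, -0.944]
ft_force: [-4.1, -0.3, 1.7]
width: 0.395
gripper_force: 1.9
```

```bash
python3 -c "
from h import *
save(vision.get_image('scene'),'s2',(170,140,360,320),4)
plan([-40,-15,32],35)"
```

```text
t 3.32 tip now W [-64.1 -13.7  33.8] z dir W [ 0.575 -0.002 -0.818] F [-3.  -0.2  2.4] w 0.402 gf 1.1710954236332327
shift [0.188 0.014 0.153] turn [ 0.001 -0.001 -0.   ]
```

View pics/s2.png

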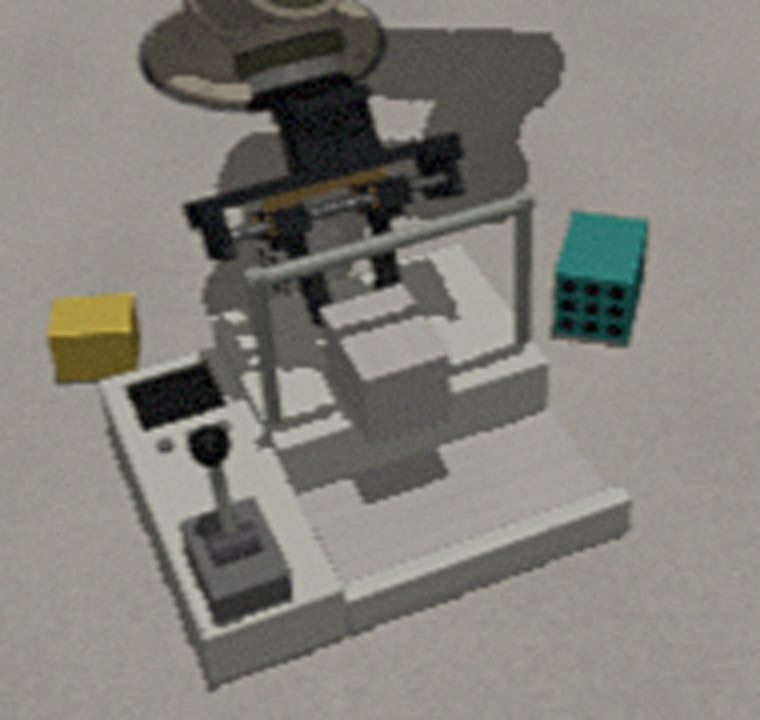

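>>> apply_moves --moves '[[[0.02,0,0.014,0,0,0],[0.04,0,0.028,0,0,0],[0.06,0,0.042,0,0,0],[0.08,0,0.056,0,0,0],[0.1,0,0.07,0,0,0],[0.12,0,0.084,0,0,0],[0.14,0,0.098,0,0,0],[0.16,0,0.112,0,0,0],[0.18,0,0.126,0,0,0],[0.2,0,0.14,0,0,0],[0.22,0,0.154,0,0,0],[0.22,0,0.154,0,0,0],[0.22,0,0.154,0,0,0],[0.22,0,0.154,0,0,0]]]'

```text
t: 4.48
eef_pos: [0.5191, -0.0802, 0.1405]
tool_rot: [-2.985, -0.053, -0.942]
ft_force: [0.2, -0.5, 0.1]
width: 0.403
gripper_force: 0.0
```

```bash
python3 -c "
from h import *
im=vision.get_image('scene');save(im,'s3',(170,140,360,320),4)
plan([-20,-15,32],35)
Q=fromW(cloud(im).reshape(-1,3));m=(Q[:,0]>-15)&(Q[:,0]<100)&(abs(Q[:,1]+15)<45)&(Q[:,2]>-38)&(Q[:,2]<100)
q=Q[m];print(len(q),np.percentile(q,[1,10,50,90,99],axis=0).round(1))"
```

```text
t 4.53 tip now W [-37.7 -13.   33.1] z dir W [ 0.574 -0.001 -0.819] F [ 0.1 -1.2  0.5] w 0.401 gf 0.0
shift [0.139 0.021 0.11 ] turn [ 0.001 -0.    -0.001]
1064 [[ -9.4 -57.8 -37.1]
 [  7.  -45.8 -26.6]
 [ 58.9 -24.9  17.1]
 [ 67.7   6.1  38.4]
 [ 70.   13.1  40.8]]
```

View pics/s3.png

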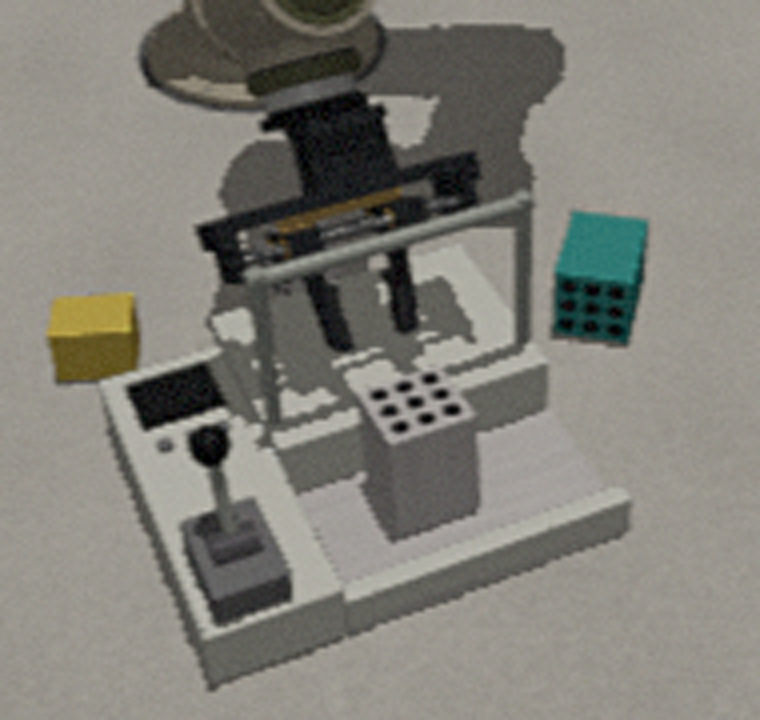

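>>> apply_moves --moves '[[[-0.3,0,-0.2,0,0,0],[-0.4,0,-0.6,0,0,0],[-0.2,0,-0.9,0,-0.07,0],[0,0,-1,0,-0.14,0],[0.3,0,-1,0,-0.21,0],[0.6,0,-1,0,-0.28,0],[0.6,0,-1,0,-0.35,0],[0.6,0,-1,0,-0.389,0],[0.6,0,-1,0,-0.389,0]]]' --claw -1

```text
t: 5.28
eef_pos: [0.5116, -0.0806, 0.2585]
tool_rot: [3.138, 0.055, 0.007]
ft_force: [0.3, 0.4, 0.3]
width: 0.997
gripper_force: 0.0
```

```bash
cat > m.py <<'E'
from h import *
def meas():
  for n in('scene','top'):
    im=vision.get_image(n)
    Q=fromW(cloud(im).reshape(-1,3));m=(Q[:,0]>-12)&(Q[:,0]<125)&(abs(Q[:,1]+15)<55)&(Q[:,2]>25)&(Q[:,2]<48)
    q=Q[m]
    if len(q)<30: print(n,'few',len(q)); continue
    A=np.c_[q[:,:2],np.ones(len(q))];c=np.linalg.lstsq(A,q[:,2],rcond=None)[0]
    ok=abs(A@c-q[:,2])<3; c=np.linalg.lstsq(A[ok],q[ok,2],rcond=None)[0]
    r=cv2.minAreaRect(q[ok,:2].astype(np.float32));print(n,len(q),'slope',c.round(3),np.median(q[ok,2]).round(1),cv2.boxPoints(r).round(1).tolist(),np.round(r[0],1),r[2])
    f=Q[(Q[:,0]>30)&(Q[:,0]<125)&(abs(Q[:,1]+15)<20)&(Q[:,2]>-30)&(Q[:,2]<25)]
    if n=='scene' and len(f)>20: print('front x = a*z+b',np.polyfit(f[:,2],f[:,0],1).round(3), 'x = a*y+b',np.polyfit(f[:,1],f[:,0],1).round(3))
E
python3 -c "
from m import *
meas()
plan([32,-15,130],0)"
```

```text
scene 457 slope [-2.1000e-02  9.0000e-03  3.5805e+01] 35.0 [[8.600000381469727, -45.70000076293945], [72.9000015258789, -45.79999923706055], [73.0, 13.800000190734863], [8.699999809265137, 13.899999618530273]] [ 40.8 -15.9] 89.90898895263672
front x = a*z+b [-0.732 75.602] x = a*y+b [-2.0000e-02  8.1935e+01]
top 187 slope [1.2000e-02 2.0000e-03 3.4859e+01] 35.6 [[10.800000190734863, 12.100000381469727], [13.5, -46.400001525878906], [72.4000015258789, -43.599998474121094], [69.5999984741211, 14.899999618530273]] [ 41.6 -15.8] 2.711655616760254
t 5.38 tip now W [-81.2 -12.6 137.6] z dir W [ 0.006  0.    -1.   ] F [-0.2  1.3 -0.1] w 0.998 gf 0.0
shift [1.135 0.023 0.082] turn [-0.    -0.004 -0.   ]
```

>>> apply_moves --moves '[[[0.2,0.01,-0.15,0,0,0],[0.5,0.02,-0.15,0,0,0],[0.8,0.03,-0.15,0,0,0],[1,0.035,-0.15,0,0,0],[1,0.035,-0.15,0,0,0]]]'

```text
t: 5.8
eef_pos: [0.6127, -0.0804, 0.2715]
tool_rot: [-3.139, -0.058, -0.017]
ft_force: [-0.5, 0.2, -0.7]
width: 0.999
gripper_force: 0.0
```

```bash
python3 -c "
from h import *
plan([41,-16,60],0);plan([41,-16,5],0)"
```

```text
t 5.8 tip now W [ 19.8 -16.6 152.5] z dir W [ 0.011  0.002 -1.   ] F [-0.5  0.2 -0.7] w 0.999 gf 0.0
shift [ 0.209 -0.005  0.927] turn [-0.001 -0.007 -0.   ]
t 5.8 tip now W [ 19.8 -16.6 152.5] z dir W [ 0.011  0.002 -1.   ] F [-0.5  0.2 -0.7] w 0.999 gf 0.0
shift [ 0.203 -0.004  1.477] turn [-0.001 -0.007 -0.   ]
```

>>> apply_moves --moves '[[[0.21,0,0.1,0,-0.007,0],[0.21,0,0.4,0,-0.007,0],[0.21,0,0.7,0,-0.007,0],[0.21,0,1,0,-0.007,0],[0.21,0,1,0,-0.007,0]]]'

```text
t: 6.22
eef_pos: [0.6297, -0.0791, 0.1669]
tool_rot: [-3.137, -0.056, 0.017]
ft_force: [-0.9, -0.0, -1.4]
width: 0.997
gripper_force: 0.0
```

>>> apply_moves --moves '[[[0,0,0.2,0,0,0],[0,0,0.4,0,0,0],[0,0,0.48,0,0,0],[0,0,0.48,0,0,0]]]'

```text
t: 6.55
eef_pos: [0.6317, -0.0796, 0.1244]
tool_rot: [-3.14, -0.056, 0.007]
ft_force: [-0.3, -0.3, 0.1]
width: 1.001
gripper_force: 0.0
```

>>> apply_moves --moves '[[[0,0,0,0,0,0],[0,0,0,0,0,0],[0,0,0,0,0,0],[0,0,0,0,0,0],[0,0,0,0,0,0],[0,0,0,0,0,0],[0,0,0,0,0,0],[0,0,0,0,0,0]]]' --claw 1 --newtons 15

```text
t: 7.22
eef_pos: [0.6328, -0.0788, 0.1259]
tool_rot: [-3.14, -0.057, 0.003]
ft_force: [-1.6, 4.8, 6.3]
width: 0.683
gripper_force: 15.0
```

```bash
python3 -c "
from h import *
plan([75,-16,5],0)"
```

```text
t 7.22 tip now W [ 39.1 -15.7   6.9] z dir W [-0.002  0.001 -1.   ] F [-1.4  4.9  6.3] w 0.683 gf 14.999678197782487
shift [0.358 0.002 0.018] turn [-0.001  0.001 -0.001]
```

>>> apply_moves --moves '[[[0.08,0,0,0,0,0],[0.16,0,0,0,0,0],[0.22,0,0,0,0,0],[0.26,0,0,0,0,0],[0.28,0,0,0,0,0],[0.3,0,0,0,0,0],[0.31,0,0,0,0,0],[0.32,0,0,0,0,0],[0.33,0,0,0,0,0],[0.34,0,0,0,0,0],[0.34,0,0,0,0,0]]]'

```text
t: 8.13
eef_pos: [0.6669, -0.0777, 0.1266]
tool_rot: [-3.14, -0.057, 0.003]
ft_force: [-3.2, 3.0, 9.8]
width: 0.676
gripper_force: 15.0
```

```bash
python3 -c "
from h import *
plan([75,-16,5],0)"
```

```text
t 8.13 tip now W [ 73.2 -16.    7.6] z dir W [-0.002  0.001 -1.   ] F [-3.1  3.1  9.8] w 0.676 gf 15.004185941652395
shift [ 0.017 -0.     0.026] turn [-0.     0.001 -0.001]
```

>>> apply_moves --moves '[[[0.01,0,0,0,0,0],[0.02,0,0,0,0,0],[0.02,0,0,0,0,0]]]'

```text
t: 8.38
eef_pos: [0.6688, -0.0777, 0.1263]
tool_rot: [-3.14, -0.057, 0.003]
ft_force: [-2.2, 2.9, 8.8]
width: 0.68
gripper_force: 15.0
```

>>> apply_moves --moves '[[[0.01,0,0,0,0,0],[0.02,0,0,0,0,0],[0.02,0,0,0,0,0]]]'

```text
t: 8.63
eef_pos: [0.6707, -0.0776, 0.1261]
tool_rot: [-3.14, -0.057, 0.004]
ft_force: [-2.4, 4.0, 8.2]
width: 0.679
gripper_force: 15.0
```

>>> apply_moves --moves '[[[0.01,0,0,0,0,0],[0.02,0,0,0,0,0],[0.02,0,0,0,0,0]]]'

```text
t: 8.88
eef_pos: [0.6726, -0.0775, 0.1258]
tool_rot: [-3.14, -0.057, 0.005]
ft_force: [-1.2, 3.8, 6.1]
width: 0.68
gripper_force: 15.0
```

```bash
python3 -c "
from m import *
meas()
plan([77,-16,5],0)"
```

```text
scene 470 slope [-5.5500e-01  1.1000e-02  8.5973e+01] 36.3 [[66.9000015258789, -62.599998474121094], [109.4000015258789, -64.5], [113.4000015258789, 25.200000762939453], [70.9000015258789, 27.100000381469727]] [ 90.1 -18.7] 87.44222259521484
front x = a*z+b [-9.60000e-02  1.04874e+02] x = a*y+b [-1.30000e-02  1.05707e+02]
top few 0
t 8.98 tip now W [ 78.8 -16.    6.8] z dir W [-0.003  0.001 -1.   ] F [-2.1  4.1  6.2] w 0.679 gf 15.002572155469096
shift [-0.02  -0.     0.018] turn [-0.001  0.002 -0.001]
```

>>> apply_moves --moves '[[[0.01,0,0,0,0,0],[0.02,0,0,0,0,0],[0.02,0,0,0,0,0]]]'

```text
t: 9.23
eef_pos: [0.6746, -0.0775, 0.1254]
tool_rot: [-3.14, -0.057, 0.005]
ft_force: [-1.2, 3.8, 5.8]
width: 0.68
gripper_force: 15.0
```

```bash
python3 -c "
from m import *
s=arm.get_state();print(s['ft_force'],s['ft_torque'])
save(vision.get_image('scene'),'s4',(170,160,360,320),4)"
```

```text
[-1.15926712  3.75938744  5.84020892] [ 0.81455234  0.54101753 -0.03603078]
```

View pics/s4.png

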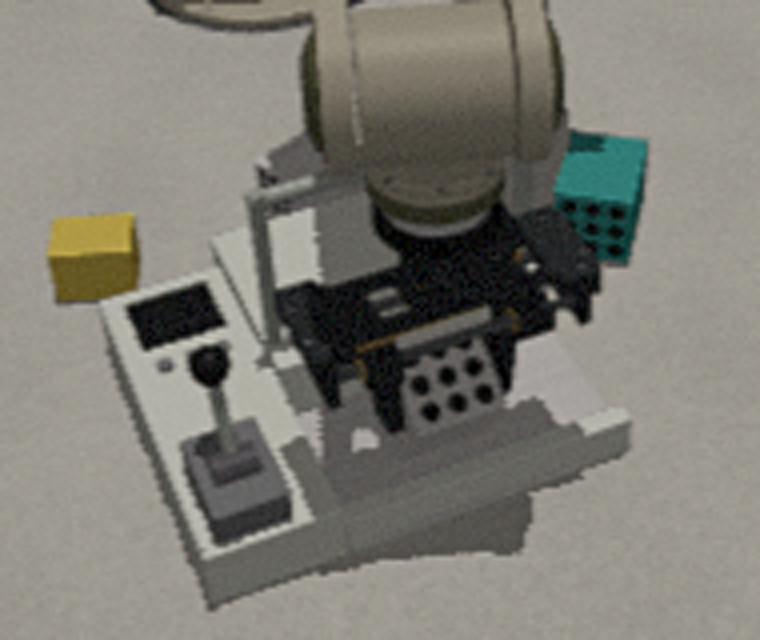

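The block has pitched forward in the grip (wells face visible at ~(450,380), top slope -0.55): I held it too high. I'll back off to stand it up again, then regrip or push low.

>>> apply_moves --moves '[[[-0.03,0,0,0,0,0],[-0.06,0,0,0,0,0],[-0.09,0,0,0,0,0],[-0.12,0,0,0,0,0],[-0.12,0,0,0,0,0]]]'

```text
t: 9.7
eef_pos: [0.6628, -0.078, 0.1259]
tool_rot: [-3.141, -0.057, 0.001]
ft_force: [-0.7, 4.7, 6.1]
width: 0.681
gripper_force: 15.0
```

```bash
cat > m2.py <<'E'
from h import *
def prof():
    im=vision.get_image('scene');Q=fromW(cloud(im).reshape(-1,3))
    for ys in((-35,-20),(-20,-10),(-10,5)):
        q=Q[(Q[:,1]>ys[0])&(Q[:,1]<ys[1])&(Q[:,0]>20)&(Q[:,0]<135)&(Q[:,2]>-43)&(Q[:,2]<60)]
        q=q[np.argsort(q[:,2])]
        print(ys,[tuple(np.round(np.median(c[:,[0,2]],axis=0)).astype(int)) for c in np.array_split(q,14)])
E
python3 -c "
from m2 import *
prof()
plan([77,-16,5],0)"
```

```text
(-35, -20) [(np.int64(116), np.int64(-41)), (np.int64(118), np.int64(-32)), (np.int64(111), np.int64(-25)), (np.int64(110), np.int64(-23)), (np.int64(84), np.int64(-20)), (np.int64(88), np.int64(1)), (np.int64(96), np.int64(21)), (np.int64(96), np.int64(30)), (np.int64(88), np.int64(33)), (np.int64(85), np.int64(35)), (np.int64(76), np.int64(39)), (np.int64(69), np.int64(41)), (np.int64(63), np.int64(44)), (np.int64(48), np.int64(50))]
(-20, -10) [(np.int64(118), np.int64(-38)), (np.int64(118), np.int64(-30)), (np.int64(115), np.int64(-25)), (np.int64(110), np.int64(-23)), (np.int64(83), np.int64(-16)), (np.int64(91), np.int64(7)), (np.int64(96), np.int64(27)), (np.int64(94), np.int64(31)), (np.int64(86), np.int64(35)), (np.int64(79), np.int64(37)), (np.int64(76), np.int64(39)), (np.int64(67), np.int64(41)), (np.int64(62), np.int64(45)), (np.int64(47), np.int64(50))]
(-10, 5) [(np.int64(100), np.int64(-40)), (np.int64(118), np.int64(-32)), (np.int64(115), np.int64(-25)), (np.int64(109), np.int64(-23)), (np.int64(84), np.int64(-18)), (np.int64(88), np.int64(1)), (np.int64(96), np.int64(21)), (np.int64(95), np.int64(31)), (np.int64(87), np.int64(34)), (np.int64(81), np.int64(37)), (np.int64(75), np.int64(38)), (np.int64(69), np.int64(41)), (np.int64(63), np.int64(43)), (np.int64(47), np.int64(49))]
t 9.75 tip now W [ 69.3 -16.1   6.9] z dir W [-0.001  0.    -1.   ] F [0.5 3.6 5.7] w 0.677 gf 15.000031090748962
shift [ 0.076 -0.001  0.019] turn [-0.     0.001 -0.001]
```

>>> apply_moves --moves '[[[-0.04,0,0,0,0,0],[-0.08,0,0,0,0,0],[-0.12,0,0,0,0,0],[-0.16,0,0,0,0,0],[-0.2,0,0,0,0,0],[-0.22,0,0,0,0,0],[-0.22,0,0,0,0,0]]]'

```text
t: 10.33
eef_pos: [0.6395, -0.0795, 0.1239]
tool_rot: [-3.141, -0.056, 0.009]
ft_force: [-0.9, 0.5, -7.0]
width: 0.684
gripper_force: 15.0
```

```bash
python3 -c "
from m2 import *
prof()
plan([45,-16,5],0)"
```

```text
(-35, -20) [(np.int64(84), np.int64(-41)), (np.int64(117), np.int64(-36)), (np.int64(110), np.int64(-29)), (np.int64(109), np.int64(-24)), (np.int64(112), np.int64(-22)), (np.int64(66), np.int64(-15)), (np.int64(67), np.int64(-2)), (np.int64(69), np.int64(10)), (np.int64(71), np.int64(23)), (np.int64(70), np.int64(34)), (np.int64(59), np.int64(36)), (np.int64(54), np.int64(37)), (np.int64(45), np.int64(38)), (np.int64(35), np.int64(40))]
(-20, -10) [(np.int64(117), np.int64(-41)), (np.int64(64), np.int64(-35)), (np.int64(118), np.int64(-29)), (np.int64(109), np.int64(-25)), (np.int64(110), np.int64(-22)), (np.int64(66), np.int64(-17)), (np.int64(67), np.int64(-4)), (np.int64(69), np.int64(11)), (np.int64(71), np.int64(26)), (np.int64(65), np.int64(34)), (np.int64(66), np.int64(35)), (np.int64(52), np.int64(37)), (np.int64(44), np.int64(39)), (np.int64(35), np.int64(41))]
(-10, 5) [(np.int64(82), np.int64(-42)), (np.int64(118), np.int64(-36)), (np.int64(110), np.int64(-28)), (np.int64(108), np.int64(-24)), (np.int64(110), np.int64(-22)), (np.int64(66), np.int64(-11)), (np.int64(68), np.int64(1)), (np.int64(69), np.int64(14)), (np.int64(71), np.int64(27)), (np.int64(65), np.int64(35)), (np.int64(62), np.int64(36)), (np.int64(52), np.int64(37)), (np.int64(42), np.int64(39)), (np.int64(36), np.int64(40))]
t 10.38 tip now W [ 45.9 -16.7   5.1] z dir W [-0.005  0.    -1.   ] F [-0.3  0.2 -6.1] w 0.682 gf 14.996159860747866
shift [-0.013 -0.007  0.001] turn [-0.     0.003 -0.001]
```

>>> apply_moves --moves '[[[0,0,0.02,0,0,0],[0,0,0.04,0,0,0],[0,0,0.06,0,0,0],[0,0,0.06,0,0,0]]]'

```text
t: 10.72
eef_pos: [0.6414, -0.0793, 0.1223]
tool_rot: [3.14, 0.057, 0.0]
ft_force: [-8.3, 2.4, 18.6]
width: 0.68
gripper_force: 15.0
```

>>> apply_moves --moves '[[[0,0,0,0,0,0],[0,0,0,0,0,0],[0,0,0,0,0,0],[0,0,0,0,0,0],[0,0,0,0,0,0],[0,0,0,0,0,0]]]' --claw -1

```text
t: 11.22
eef_pos: [0.6404, -0.0793, 0.1186]
tool_rot: [-3.141, -0.056, 0.006]
ft_force: [0.1, -0.1, 0.0]
width: 0.997
gripper_force: 0.0
```

```bash
python3 -c "
from m2 import *
from m import meas
prof();meas()
plan([41,-16,-22],0)"
```

```text
(-35, -20) [(np.int64(87), np.int64(-42)), (np.int64(63), np.int64(-37)), (np.int64(118), np.int64(-30)), (np.int64(113), np.int64(-25)), (np.int64(108), np.int64(-23)), (np.int64(64), np.int64(-20)), (np.int64(62), np.int64(-10)), (np.int64(62), np.int64(2)), (np.int64(62), np.int64(13)), (np.int64(62), np.int64(22)), (np.int64(62), np.int64(32)), (np.int64(49), np.int64(34)), (np.int64(43), np.int64(36)), (np.int64(51), np.int64(37))]
(-20, -10) [(np.int64(82), np.int64(-42)), (np.int64(65), np.int64(-36)), (np.int64(63), np.int64(-31)), (np.int64(115), np.int64(-26)), (np.int64(106), np.int64(-23)), (np.int64(107), np.int64(-20)), (np.int64(62), np.int64(-13)), (np.int64(62), np.int64(-2)), (np.int64(63), np.int64(11)), (np.int64(61), np.int64(21)), (np.int64(62), np.int64(32)), (np.int64(45), np.int64(34)), (np.int64(40), np.int64(36)), (np.int64(56), np.int64(38))]
(-10, 5) [(np.int64(73), np.int64(-42)), (np.int64(91), np.int64(-36)), (np.int64(116), np.int64(-30)), (np.int64(110), np.int64(-24)), (np.int64(110), np.int64(-23)), (np.int64(63), np.int64(-21)), (np.int64(62), np.int64(-9)), (np.int64(62), np.int64(3)), (np.int64(62), np.int64(12)), (np.int64(63), np.int64(24)), (np.int64(61), np.int64(32)), (np.int64(51), np.int64(35)), (np.int64(51), np.int64(36)), (np.int64(45), np.int64(36))]
scene 414 slope [-1.9000e-02  1.3000e-02  3.5826e+01] 34.9 [[6.599999904632568, 38.400001525878906], [7.099999904632568, -69.0], [65.9000015258789, -68.80000305175781], [65.4000015258789, 38.599998474121094]] [ 36.3 -15.2] 0.25648221373558044
front x = a*z+b [-0.859 70.335] x = a*y+b [5.800e-02 7.882e+01]
top few 0
t 11.37 tip now W [ 46.6 -16.5  -0.3] z dir W [-0.004  0.    -1.   ] F [-0.8 -0.3  0. ] w 0.996 gf 0.0
shift [-0.057 -0.005  0.217] turn [-0.     0.002 -0.001]
```

>>> apply_moves --moves '[[[-0.1,0,0,0,0,0],[-0.1,0,0.1,0,0,0],[-0.1,0,0.2,0,0,0],[-0.1,0,0.2,0,0,0]]]'

```text
t: 11.7
eef_pos: [0.6296, -0.0794, 0.096]
tool_rot: [-3.14, -0.056, 0.011]
ft_force: [-0.4, 0.2, -0.7]
width: 0.997
gripper_force: 0.0
```

>>> apply_moves --moves '[[[0,0,0,0,0,0],[0,0,0,0,0,0],[0,0,0,0,0,0],[0,0,0,0,0,0],[0,0,0,0,0,0],[0,0,0,0,0,0]]]' --claw 1 --newtons 30

```text
t: 12.2
eef_pos: [0.6305, -0.0797, 0.0991]
tool_rot: [3.141, 0.057, -0.005]
ft_force: [0.9, -0.9, 0.5]
width: 0.681
gripper_force: 30.0
```

>>> apply_moves --moves '[[[0,0,-0.02,0,0,0],[0,0,-0.04,0,0,0],[0,0,-0.04,0,0,0]]]'

```text
t: 12.45
eef_pos: [0.6301, -0.0795, 0.1025]
tool_rot: [-3.141, -0.056, 0.007]
ft_force: [1.2, 0.7, -6.4]
width: 0.679
gripper_force: 30.0
```

```bash
python3 -c "
from m2 import *
plan([75,-16,-20],0)"
```

```text
t 12.45 tip now W [ 36.2 -16.3 -16.5] z dir W [-0.005  0.001 -1.   ] F [ 1.2  0.7 -6.4] w 0.679 gf 29.998462088406086
shift [ 0.386 -0.004  0.033] turn [-0.     0.003 -0.001]
```

>>> apply_moves --moves '[[[0.08,0,0,0,0,0],[0.16,0,0,0,0,0],[0.24,0,0,0,0,0],[0.32,0,0,0,0,0],[0.38,0,0,0,0,0],[0.38,0,0,0,0,0],[0.38,0,0.015,0,0,0],[0.38,0,0.03,0,0,0],[0.38,0,0.035,0,0,0],[0.38,0,0.035,0,0,0]]]'

```text
t: 13.28
eef_pos: [0.668, -0.0783, 0.0991]
tool_rot: [-3.141, -0.056, 0.006]
ft_force: [0.8, -0.2, -5.6]
width: 0.683
gripper_force: 30.0
```

```bash
python3 -c "
from m2 import *
prof()
plan([75,-16,-20],0)"
```

```text
(-35, -20) [(np.int64(118), np.int64(-38)), (np.int64(118), np.int64(-28)), (np.int64(115), np.int64(-23)), (np.int64(110), np.int64(-22)), (np.int64(100), np.int64(-17)), (np.int64(100), np.int64(-6)), (np.int64(100), np.int64(3)), (np.int64(100), np.int64(14)), (np.int64(99), np.int64(23)), (np.int64(100), np.int64(32)), (np.int64(88), np.int64(34)), (np.int64(85), np.int64(35)), (np.int64(90), np.int64(36)), (np.int64(92), np.int64(57))]
(-20, -10) [(np.int64(119), np.int64(-36)), (np.int64(117), np.int64(-28)), (np.int64(117), np.int64(-24)), (np.int64(108), np.int64(-22)), (np.int64(100), np.int64(-18)), (np.int64(100), np.int64(-8)), (np.int64(100), np.int64(2)), (np.int64(100), np.int64(12)), (np.int64(100), np.int64(23)), (np.int64(98), np.int64(33)), (np.int64(84), np.int64(35)), (np.int64(87), np.int64(36)), (np.int64(94), np.int64(36)), (np.int64(99), np.int64(57))]
(-10, 5) [(np.int64(119), np.int64(-37)), (np.int64(117), np.int64(-28)), (np.int64(111), np.int64(-24)), (np.int64(110), np.int64(-22)), (np.int64(100), np.int64(-17)), (np.int64(99), np.int64(-6)), (np.int64(99), np.int64(3)), (np.int64(100), np.int64(13)), (np.int64(100), np.int64(23)), (np.int64(99), np.int64(32)), (np.int64(87), np.int64(34)), (np.int64(88), np.int64(35)), (np.int64(84), np.int64(37)), (np.int64(98), np.int64(56))]
t 13.33 tip now W [ 74.3 -16.5 -19.9] z dir W [-0.004  0.    -1.   ] F [-0.1  1.2 -6. ] w 0.676 gf 29.998335395939648
shift [ 0.005 -0.006  0.001] turn [-0.     0.002 -0.001]
```

>>> apply_moves --moves '[[[0,0,0.006,0,0,0],[0,0,0.012,0,0,0],[0,0,0.012,0,0,0]]]'

```text
t: 13.58
eef_pos: [0.6681, -0.0783, 0.0991]
tool_rot: [-3.141, -0.057, 0.006]
ft_force: [-6.9, 0.6, 2.6]
width: 0.677
gripper_force: 30.0
```

>>> apply_moves --moves '[[[0,0,0,0,0,0],[0,0,0,0,0,0],[0,0,0,0,0,0],[0,0,0,0,0,0],[0,0,0,0,0,0],[0,0,0,0,0,0]]]' --claw -1

```text
t: 14.08
eef_pos: [0.6684, -0.0783, 0.098]
tool_rot: [-3.141, -0.056, 0.005]
ft_force: [0.2, 1.0, -0.4]
width: 1.0
gripper_force: 0.0
```

>>> apply_moves --moves '[[[0,0,-0.3,0,0,0],[0,0,-0.6,0,0,0],[0,0,-0.7,0,0,0],[-0.2,0,-0.7,0,0,0],[-0.4,0,-0.7,0,0,0],[-0.48,0,-0.7,0,0,0],[-0.48,0,-0.7,0,0,0]]]'

```text
t: 14.67
eef_pos: [0.6194, -0.08, 0.1679]
tool_rot: [-3.141, -0.056, 0.007]
ft_force: [-0.2, 0.2, 0.6]
width: 0.998
gripper_force: 0.0
```

>>> apply_moves --moves '[[[0,0,0,0,0,0],[0,0,0,0,0,0],[0,0,0,0,0,0],[0,0,0,0,0,0],[0,0,0,0,0,0],[0,0,0,0,0,0],[0,0,0,0,0,0]]]' --claw 0.2

```text
t: 15.25
eef_pos: [0.6207, -0.08, 0.168]
tool_rot: [-3.141, -0.057, 0.006]
ft_force: [-0.3, 0.6, 0.4]
width: 0.494
gripper_force: 0.0
```

```bash
python3 -c "
from m2 import *
prof()
plan([26,-16,-23],0)"
```

```text
(-35, -20) [(np.int64(118), np.int64(-36)), (np.int64(111), np.int64(-26)), (np.int64(109), np.int64(-23)), (np.int64(100), np.int64(-19)), (np.int64(100), np.int64(-5)), (np.int64(100), np.int64(5)), (np.int64(100), np.int64(18)), (np.int64(100), np.int64(27)), (np.int64(78), np.int64(34)), (np.int64(72), np.int64(34)), (np.int64(79), np.int64(35)), (np.int64(71), np.int64(36)), (np.int64(65), np.int64(36)), (np.int64(62), np.int64(37))]
(-20, -10) [(np.int64(119), np.int64(-36)), (np.int64(116), np.int64(-26)), (np.int64(112), np.int64(-24)), (np.int64(107), np.int64(-22)), (np.int64(100), np.int64(-13)), (np.int64(100), np.int64(1)), (np.int64(99), np.int64(14)), (np.int64(100), np.int64(27)), (np.int64(84), np.int64(34)), (np.int64(70), np.int64(35)), (np.int64(78), np.int64(35)), (np.int64(67), np.int64(36)), (np.int64(62), np.int64(36)), (np.int64(79), np.int64(37))]
(-10, 5) [(np.int64(118), np.int64(-36)), (np.int64(105), np.int64(-26)), (np.int64(112), np.int64(-23)), (np.int64(100), np.int64(-19)), (np.int64(100), np.int64(-6)), (np.int64(99), np.int64(4)), (np.int64(100), np.int64(17)), (np.int64(100), np.int64(27)), (np.int64(67), np.int64(34)), (np.int64(68), np.int64(35)), (np.int64(80), np.int64(35)), (np.int64(73), np.int64(36)), (np.int64(65), np.int64(37)), (np.int64(60), np.int64(38))]
t 15.3 tip now W [ 26.8 -16.5  49.1] z dir W [-0.004  0.    -1.   ] F [0.  1.  0.5] w 0.447 gf 0.0
shift [-0.008 -0.005  0.721] turn [-0.     0.002 -0.001]
```

>>> apply_moves --moves '[[[-0.02,0,0.2,0,0,0],[-0.02,0,0.4,0,0,0],[-0.02,0,0.6,0,0,0],[-0.02,0,0.7,0,0,0],[-0.02,0,0.72,0,0,0],[-0.02,0,0.72,0,0,0]]]'

```text
t: 15.8
eef_pos: [0.6184, -0.0801, 0.0961]
tool_rot: [-3.141, -0.056, 0.006]
ft_force: [0.9, -0.3, 0.5]
width: 0.4
gripper_force: 0.0
```

>>> apply_moves --moves '[[[0.02,0,0,0,0,0],[0.04,0,0,0,0,0],[0.06,0,0,0,0,0],[0.075,0,0,0,0,0],[0.085,0,0,0,0,0],[0.095,0,0,0,0,0],[0.1,0,0,0,0,0]]]'

```text
t: 16.38
eef_pos: [0.6278, -0.0798, 0.0974]
tool_rot: [3.141, 0.057, -0.009]
ft_force: [-12.9, 0.3, 12.1]
width: 0.401
gripper_force: 7.1
```

```bash
python3 -c "
from m2 import *
prof()
plan([36,-16,-23],0)"
```

```text
(-35, -20) [(np.int64(118), np.int64(-35)), (np.int64(112), np.int64(-24)), (np.int64(113), np.int64(-22)), (np.int64(104), np.int64(-14)), (np.int64(103), np.int64(-3)), (np.int64(103), np.int64(9)), (np.int64(104), np.int64(22)), (np.int64(102), np.int64(33)), (np.int64(78), np.int64(34)), (np.int64(77), np.int64(35)), (np.int64(81), np.int64(36)), (np.int64(75), np.int64(36)), (np.int64(67), np.int64(37)), (np.int64(59), np.int64(57))]
(-20, -10) [(np.int64(118), np.int64(-35)), (np.int64(117), np.int64(-24)), (np.int64(112), np.int64(-22)), (np.int64(103), np.int64(-13)), (np.int64(103), np.int64(1)), (np.int64(103), np.int64(13)), (np.int64(104), np.int64(27)), (np.int64(90), np.int64(33)), (np.int64(64), np.int64(34)), (np.int64(81), np.int64(35)), (np.int64(67), np.int64(36)), (np.int64(74), np.int64(36)), (np.int64(73), np.int64(37)), (np.int64(58), np.int64(59))]
(-10, 5) [(np.int64(118), np.int64(-35)), (np.int64(115), np.int64(-24)), (np.int64(108), np.int64(-22)), (np.int64(103), np.int64(-12)), (np.int64(103), np.int64(2)), (np.int64(103), np.int64(13)), (np.int64(103), np.int64(24)), (np.int64(101), np.int64(33)), (np.int64(67), np.int64(34)), (np.int64(69), np.int64(35)), (np.int64(76), np.int64(36)), (np.int64(84), np.int64(36)), (np.int64(68), np.int64(37)), (np.int64(59), np.int64(58))]
t 16.43 tip now W [ 33.8 -16.6 -21.6] z dir W [-0.006  0.    -1.   ] F [-12.   -0.5   9.3] w 0.402 gf 5.888727949932218
shift [ 0.019 -0.006  0.013] turn [-0.     0.004 -0.001]
```

>>> apply_moves --moves '[[[0.007,0,0,0,0,0],[0.014,0,0,0,0,0]]]'

```text
t: 16.6
eef_pos: [0.6281, -0.0799, 0.0975]
tool_rot: [-3.141, -0.057, 0.015]
ft_force: [-26.1, -1.5, 18.7]
width: 0.398
gripper_force: 13.0
```

>>> apply_moves --moves '[[[0.007,0,0,0,0,0],[0.014,0,0,0,0,0]]]'

```text
t: 16.77
eef_pos: [0.6284, -0.0799, 0.0976]
tool_rot: [-3.141, -0.058, 0.021]
ft_force: [-36.2, -2.6, 25.4]
width: 0.399
gripper_force: 18.4
```

>>> apply_moves --moves '[[[-0.03,0,0,0,0,0],[-0.08,0,0,0,0,0],[-0.12,0,0,0,0,0],[-0.12,0,-0.2,0,0,0],[-0.12,0,-0.6,0,0,0],[-0.05,0,-1,0,0,0],[0,0,-1,0,0,0],[0,0,-1,0,0,0]]]'

```text
t: 17.43
eef_pos: [0.6327, -0.0797, 0.1985]
tool_rot: [3.14, 0.057, 0.003]
ft_force: [-0.4, 0.1, -0.4]
width: 0.403
gripper_force: 0.0
```

```bash
python3 -c "
from m2 import *
from m import meas
prof();meas()
plan([10,-155,120],0)
im=vision.get_image('scene');save(im,'s5',(170,160,360,320),4)
Q=fromW(cloud(im).reshape(-1,3));m=(abs(Q[:,1]+155)<25)&(Q[:,2]>62)&(Q[:,2]<110)&(Q[:,0]>20)&(Q[:,0]<130);print('ball',Q[m].min(0),Q[m].max(0))"
```

```text
(-35, -20) [(np.int64(119), np.int64(-36)), (np.int64(117), np.int64(-25)), (np.int64(111), np.int64(-22)), (np.int64(103), np.int64(-20)), (np.int64(104), np.int64(-7)), (np.int64(103), np.int64(6)), (np.int64(103), np.int64(19)), (np.int64(103), np.int64(29)), (np.int64(80), np.int64(33)), (np.int64(75), np.int64(34)), (np.int64(82), np.int64(35)), (np.int64(68), np.int64(36)), (np.int64(73), np.int64(36)), (np.int64(89), np.int64(37))]
(-20, -10) [(np.int64(119), np.int64(-37)), (np.int64(117), np.int64(-25)), (np.int64(108), np.int64(-22)), (np.int64(103), np.int64(-16)), (np.int64(103), np.int64(-4)), (np.int64(103), np.int64(6)), (np.int64(103), np.int64(19)), (np.int64(103), np.int64(28)), (np.int64(68), np.int64(34)), (np.int64(75), np.int64(35)), (np.int64(79), np.int64(36)), (np.int64(77), np.int64(36)), (np.int64(60), np.int64(37)), (np.int64(77), np.int64(38))]
(-10, 5) [(np.int64(118), np.int64(-38)), (np.int64(117), np.int64(-26)), (np.int64(109), np.int64(-23)), (np.int64(104), np.int64(-20)), (np.int64(103), np.int64(-8)), (np.int64(103), np.int64(4)), (np.int64(103), np.int64(16)), (np.int64(103), np.int64(27)), (np.int64(71), np.int64(34)), (np.int64(88), np.int64(34)), (np.int64(81), np.int64(35)), (np.int64(69), np.int64(36)), (np.int64(77), np.int64(36)), (np.int64(87), np.int64(37))]
scene 485 slope [-1.8000e-02  9.0000e-03  3.6391e+01] 35.0 [[42.79999923706055, 12.199999809265137], [43.0, -48.0], [105.0, -47.70000076293945], [104.80000305175781, 12.5]] [ 73.9 -17.8] 0.25648319721221924
front x = a*z+b [ -0.201 104.914] x = a*y+b [6.00000e-03 1.06404e+02]
top few 0
t 17.58 tip now W [ 36.8 -16.3  75.4] z dir W [-0.006  0.001 -1.   ] F [-0.8 -0.   0.9] w 0.4 gf 0.0
shift [-0.273  1.387 -0.446] turn [-0.001  0.004 -0.001]
ball [  46.7238802  -167.69722948   62.076859  ] [  69.12999065 -142.6793728    92.42268076]
```

View pics/s5.png

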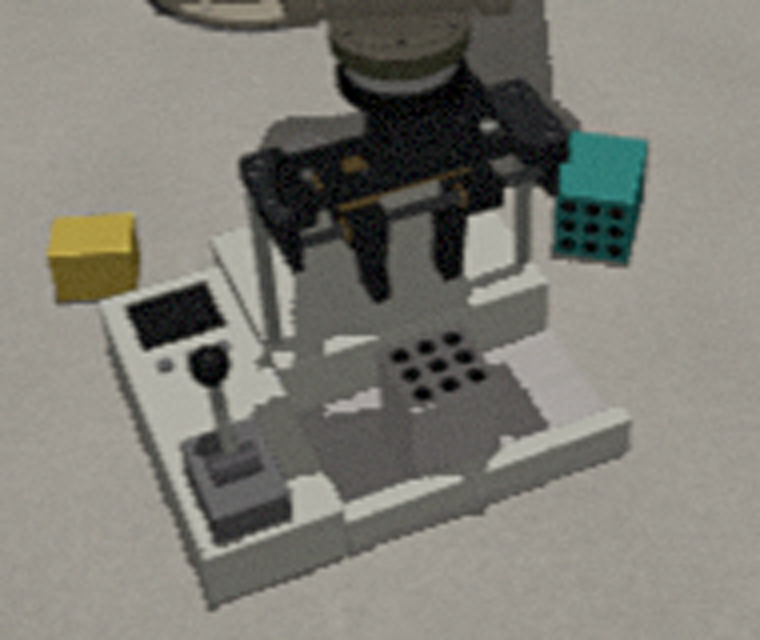

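Block is home, flat and square: wells (pixel ~(437,365)) face up, and the push force rose to 36 N with no motion. Now the lever: ball at ~(55,-153,78) mm in the warmer frame.

>>> apply_moves --moves '[[[0,0,-0.4,0,0,0],[-0.1,0.4,-0.45,0,0,0],[-0.18,0.8,-0.45,0,0,0],[-0.18,1,-0.45,0,0,0],[-0.18,1,-0.45,0,0,0]]]' --claw 1 --newtons 10

```text
t: 18.05
eef_pos: [0.6163, -0.1842, 0.2397]
tool_rot: [-3.141, -0.049, 0.008]
ft_force: [-0.5, -0.3, 0.5]
width: 0.043
gripper_force: 0.0
```

>>> apply_moves --moves '[[[0,0.3,0,0,0,0],[0,0.37,0,0,0,0],[0,0.37,0.2,0,0,0],[0,0.37,0.4,0,0,0],[0,0.37,0.53,0,0,0],[0,0.37,0.53,0,0,0]]]'

```text
t: 18.55
eef_pos: [0.6174, -0.2156, 0.1842]
tool_rot: [-3.137, -0.057, 0.015]
ft_force: [-0.8, -0.5, -0.1]
width: 0.007
gripper_force: 0.0
```

```bash
python3 -c "
from h import *
plan([92,-154,67],0)"
```

```text
t 18.55 tip now W [  18.1 -151.6   65.2] z dir W [-0.009  0.004 -1.   ] F [-0.8 -0.5 -0.1] w 0.007 gf 0.0
shift [ 0.733  0.02  -0.025] turn [-0.003  0.006 -0.001]
```

>>> apply_moves --moves '[[[0.08,0.02,-0.02,0,0,0],[0.16,0.02,-0.02,0,0,0],[0.24,0.02,-0.02,0,0,0],[0.32,0.02,-0.02,0,0,0],[0.4,0.02,-0.02,0,0,0],[0.48,0.02,-0.02,0,0,0],[0.56,0.02,-0.02,0,0,0],[0.62,0.02,-0.02,0,0,0],[0.66,0.02,-0.02,0,0,0],[0.7,0.02,-0.02,0,0,0],[0.72,0.02,-0.02,0,0,0],[0.72,0.02,-0.02,0,0,0]]]'

```text
t: 19.55
eef_pos: [0.6902, -0.2161, 0.1898]
tool_rot: [-3.14, -0.057, 0.009]
ft_force: [-3.1, 2.2, 0.2]
width: 0.007
gripper_force: 1.8
```

>>> apply_moves --moves '[[[0.01,0,0,0,0,0],[0.02,0,0,0,0,0],[0.02,0,0,0,0,0]]]'

```text
t: 19.8
eef_pos: [0.6909, -0.2162, 0.1897]
tool_rot: [-3.139, -0.056, 0.015]
ft_force: [-13.5, 2.4, 3.6]
width: 0.005
gripper_force: 6.8
```

>>> apply_moves --moves '[[[0.01,0,0,0,0,0],[0.02,0,0,0,0,0],[0.02,0,0,0,0,0]]]'

```text
t: 20.05
eef_pos: [0.6916, -0.2162, 0.1897]
tool_rot: [-3.138, -0.056, 0.023]
ft_force: [-24.1, 3.6, 7.1]
width: 0.009
gripper_force: 12.3
```

```bash
python3 -c "
from h import *
plan([92,-154,67],0)"
```

```text
t 20.05 tip now W [  91.9 -155.1   70.7] z dir W [-0.015  0.003 -1.   ] F [-24.    4.5   7.1] w 0.009 gf 12.263682908378541
shift [-0.008 -0.013  0.037] turn [-0.002  0.009 -0.001]
```

At the hard stop exactly where expected. Back off, rise, verify.

>>> apply_moves --moves '[[[-0.1,0,0,0,0,0],[-0.3,0,0,0,0,0],[-0.5,0,-0.2,0,0,0],[-0.6,0,-0.6,0,0,0],[-0.8,0,-1,0,0,0],[-1,0,-1,0,0,0],[-1,0,-1,0,0,0],[-1,0,-1,0,0,0]]]'

```text
t: 20.72
eef_pos: [0.5946, -0.2201, 0.2911]
tool_rot: [3.141, 0.055, -0.003]
ft_force: [-0.5, 0.2, -0.3]
width: 0.002
gripper_force: 0.0
```

>>> apply_moves --moves '[[[-0.3,0.2,0,0,0,0],[-0.6,0.4,0,0,0,0],[-0.9,0.6,0,0,0,0],[-1,0.7,0,0,0,0],[-1,0.7,0,0,0,0]]]'

```text
t: 21.13
eef_pos: [0.4964, -0.2955, 0.2899]
tool_rot: [-3.141, -0.051, 0.007]
ft_force: [-0.1, -0.3, 0.6]
width: 0.002
gripper_force: 0.0
```

```bash
python3 -c "
from m2 import *
from m import meas
meas()
im=vision.get_image('scene');save(im,'s6',(150,130,370,330),3.5)
Q=fromW(cloud(im).reshape(-1,3));m=(abs(Q[:,1]+155)<25)&(Q[:,2]>62)&(Q[:,2]<100)&(Q[:,0]>20)&(Q[:,0]<140);print('ball',Q[m].min(0),Q[m].max(0)); s=arm.get_state();print(s['t'],s['ft_force'])"
```

```text
scene 483 slope [-1.8000e-02  1.0000e-03  3.6348e+01] 35.2 [[42.29999923706055, 12.600000381469727], [43.099998474121094, -48.5], [106.19999694824219, -47.599998474121094], [105.30000305175781, 13.600000381469727]] [ 74.2 -17.5] 0.8263280391693115
front x = a*z+b [ -0.202 105.138] x = a*y+b [4.00000e-03 1.06591e+02]
top 508 slope [ 3.0000e-03 -1.1000e-02  3.4937e+01] 35.4 [[42.20000076293945, -45.5], [102.30000305175781, -48.099998474121094], [104.9000015258789, 10.899999618530273], [44.70000076293945, 13.5]] [ 73.5 -17.3] 87.56180572509766
ball [ 101.70947897 -167.97621557   64.95240052] [ 126.72797052 -142.9422626    88.12839427]
21.2833 [-0.40185839 -0.13105693 -0.53994483]
```

View pics/s6.png

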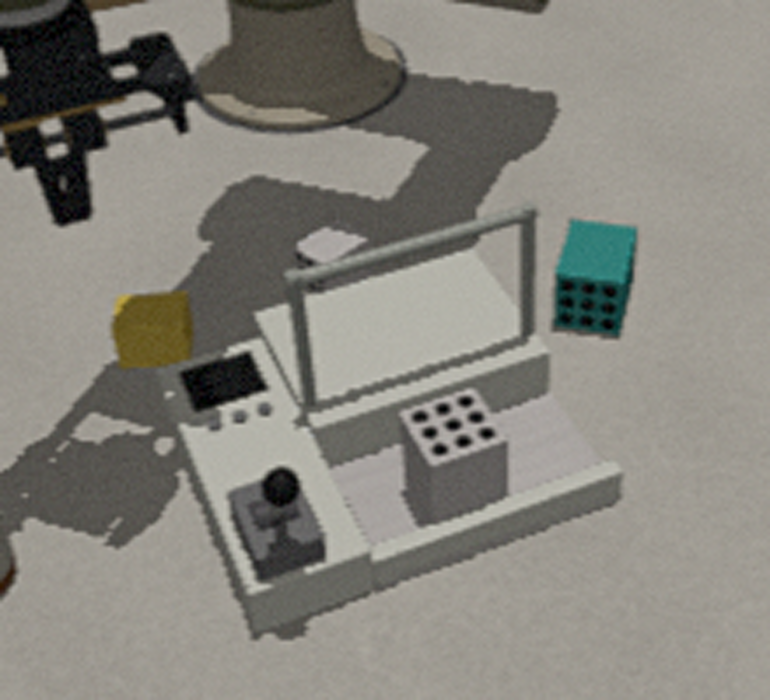

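The picture shows the block (~(455,460)) standing wells up against the stop. The lever ball (~(282,487)) is at x≈114 mm, fully on, and the bystanders haven't moved.

```bash
python3 -c "
from h import *
print(job.close_job())"
```

```text
the job is handed in; nothing more can be done
None
```

The job is handed in at about 21 s of the 61 s allowed: the tube block stands wells up, flat and home against the end stop, and the lever is fully on. The block tilted in the first grip while I slid it along the plate; I stood it up again, carried it across and pushed it home from low behind.

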